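# Set the two display-light dimmers to their preset pointers

### The arm

A 6-joint arm with a two-finger parallel gripper is mounted at the origin on a cart in front of the work surface, level with it; the furniture and walls round the work are solid. World frame = base frame: x ahead of the robot, y to its left, z up, the work surface at z = 0. Lengths are in m, angles in degrees, forces in N, time in s.
With the tool pointing down it reaches from about 0.25 to 0.8 m from the base axis. Payload 8.5 kg.
Tool frame: the origin (TCP) lies where the fingers leave the gripper's body, on its centre line; the fingertips stand 73 mm ahead of it and the grasp point (between the pads) lies 54 mm ahead of it; z points along the fingers, y is the line along which they close (so a half turn about z gives the same grasp; the last joint's range is limited). The gripper opens to 85 mm and grips with 20 to 120 N. Pads are 22 mm wide; open, the fingers measure 114 mm over their backs; the gripper's body (76 mm by 85 mm) begins 54 mm behind the grasp point. The pads swing forward as they close: fully open they stand 13 mm farther back than shut.
Start: joints at [-67.265, 13.648, -0.773, 75.585, 0, 90], TCP at [0.203, -0.484, 0.304] pointing down, gripper open.
Joint ranges: [-152.45, 152.45], [-59.26, 108.67], [-65.41, 83.53], [-104.44, 129.93], [-82.83, 76.93], [-180, 180]. Speed limits (degrees/s): [127.2, 127.2, 159.86, 180, 180, 180].

### API

Orientations are given as a 3x3 rotation matrix whose columns are the frame's x, y, z axes.
In Python, from cell import get_obs, capture, job_done gives the robot as it stands.
- The arm moves only by the tool move_arm, never from a script. Its argument "series" is a list of rows, each a list of 6 numbers: the shift along the tool's x, y, z in mm, then the turn, a rotation vector about the tool's x, y, z in rad. A call has 1 to 8 rows; each row shifts and turns the commanded pose from where the row before left it, along the tool's axes as they then stand; what a row does not reach is not made up. A row lasts 1/10 s, in which the tool goes at most 50 mm and 8.59 degrees, less where a joint would pass 70% of its speed; a pose out of reach is approached as far as the arm can. A call with a gripper value outside its range is refused whole. "gripper" is the closure, from -1 (fully open) to 1 (shut), set as the call begins (left out, the last holds). The fingers move at their own pace and stop on an object; "squeeze" is the grip in N (left out, the last holds). Time passes only in rows, so rows that do not move let the fingers close. It gives the time, the measured TCP pose, the force, the opening and the grip force at its end, in the units of the state.
- get_obs(): the state, without advancing time (a new reading comes with each control period).
- capture(name): name is "scene" or "top"; returns a dict with "frame" (480x640x3 uint8, blue, green, red), "depth" (480x640 float32, m along the optical axis (not along the pixel's ray), 0 where there is no reading), "vfov" (degrees; the focal length in pixels is half the picture's height over the tangent of half this angle, whatever the lens; pixels are square), "cx", "cy" (the principal point, pixels), "cam_to_world" (4x4, takes a point from camera to world coordinates). Camera axes: x right, y up, looking along -z (the intrinsics and any distortion apply to the point x, -y, -z); pixel columns grow to the right and rows downward; lengths in m; the calibration is good to about 2 mm. A picture is of the moment at which its call begins.
- job_done(): hands the job in; it is judged then, once.
The state is a dict: "clock": time; "joint_positions": joint angles; "dq": joint speeds; "effort": joint torques, N m; "ee_pos": TCP position; "ee_rot": TCP orientation; "ft_force": force on the tool from outside, world axes, zero at the start; "wrist_torque": the same for the moment, N m; "finger_gap": finger opening in m; "grip_force": force on a finger pad.
Only numpy, scipy, OpenCV 4.12 (cv2) and the standard library are available. Lean on these libraries where they do the work, as an engineer would, in place of code of your own. Each camera call takes 0.05 s, during which the arm holds its last target. There are 200 camera calls.

### The job

Set both display-light dimmers on the counter to their presets: slide the green grip and the blue grip along their slots until the white line on each grip is level with the red pointer at the edge of its own dimmer. Leave the loose things on the counter where they stand.

Things in the scene. Friction and masses are not known exactly. Their poses are not given: they have to be found in the camera images.
- green_dimmer: tabletop light dimmer with the green grip: flat pale (nearly white) metal box 80 x 190 x 24 mm (x, y, z), fixed to the counter; origin at the centre of its underside. Its y axis runs along the slot in the middle of its top; tick marks on the +x side of the slot, the red pointer on the -x side.
- green_grip_top (a point): centre of the top of the green grip, a block 34 mm wide (dimmer x), 26 mm long (dimmer y, along the slot), 38 mm high, standing on the box with its top 63 mm above the counter; a white line across its top and down its sides marks its middle. It slides only along the slot and stays where it is left; about 2.5 N moves it.
- green_grip (a joint): position of the green grip along the slot, m: 0 at the -y end (60 mm short of the dimmer's middle), 0.12 at the +y end; grows along the dimmer's +y.
- green_pointer_tip (a point): tip of the small red pointer (14 mm wide, 4 mm high above the box) fixed to the -x edge of the dimmer with the green grip, 21 mm to the -x side of the slot's middle line; same axes as the dimmer. It marks where along the slot (dimmer y) the white line must stand.
- blue_dimmer: tabletop light dimmer with the blue grip: flat pale (nearly white) metal box 80 x 190 x 24 mm (x, y, z), fixed to the counter; origin at the centre of its underside. Its y axis runs along the slot in the middle of its top; tick marks on the +x side of the slot, the red pointer on the -x side.
- blue_grip_top (a point): centre of the top of the blue grip, a block 34 mm wide (dimmer x), 26 mm long (dimmer y, along the slot), 38 mm high, standing on the box with its top 63 mm above the counter; a white line across its top and down its sides marks its middle. It slides only along the slot and stays where it is left; about 2.5 N moves it.
- blue_grip (a joint): position of the blue grip along the slot, m: 0 at the -y end (60 mm short of the dimmer's middle), 0.12 at the +y end; grows along the dimmer's +y.
- blue_pointer_tip (a point): tip of the small red pointer (14 mm wide, 4 mm high above the box) fixed to the -x edge of the dimmer with the blue grip, 21 mm to the -x side of the slot's middle line; same axes as the dimmer. It marks where along the slot (dimmer y) the white line must stand.
- sugar_shaker: glass sugar shaker with a grey top, 44 x 44 x 90 mm, loose; origin at the centre of its underside
- espresso_cup: green and white espresso cup, 64 x 89 x 48 mm with its handle, loose; origin at the centre of its underside
- tin_mints: flat red tin with a cream lid, 60 x 92 x 23 mm, loose; origin at the centre of its underside

How it is judged (in metres and radians):
At the end, for the whole second after the job is handed in: Both grips stand still with the middle of the grip (the white line) within 6 mm of its dimmer's red pointer, measured along the slot (y of green_grip_top in the frame of green_pointer_tip between -0.006 and 0.006 m and velocity of joint green_grip between -0.005 and 0.005 m/s and y of blue_grip_top in the frame of blue_pointer_tip between -0.006 and 0.006 m and velocity of joint blue_grip between -0.005 and 0.005 m/s); the robot touches nothing.
It fails at once if the sugar shaker is moved by more than 30 mm or tipped over (distance of sugar_shaker from where it was at the start of the episode above 0.03 m or angle between sugar_shaker's own z axis and vertical above 0.5 rad).
It fails at once if the espresso cup is moved by more than 30 mm or tipped over (distance of espresso_cup from where it was at the start of the episode above 0.03 m or angle between espresso_cup's own z axis and vertical above 0.5 rad).
It fails at once if the tin is moved by more than 30 mm or tipped over (distance of tin_mints from where it was at the start of the episode above 0.03 m or angle between tin_mints's own z axis and vertical above 0.5 rad).
It also fails if it takes over 50 s, if anything falls off the work surface, if the arm or the gripper's body presses on something with over 40 N, if the wrist force passes 120 N, or if a joint passes its speed limit or range.

## Working session

There is one attempt and no reset: what is moved stays moved. The work goes in short steps, Python scripts to look and compute and a tool call to move; the robot and the scene stay as the last step left them, time stands still between calls to the robot, and variables do not carry over. Pictures are saved under pics/ and viewed, at most 10 in all, crops included, and the job is handed in when it is done.

Besides the shell and the picture viewer there is one more tool, called as name([rows], argument=value, ...), one row to a line, values as JSON. move_arm: Moves the arm, as the interface text tells. Its arguments: {"type":"object","properties":{"series":{"type":"array","items":{"type":"array","items":{"type":"number"}}},"gripper":{"type":"number"},"squeeze":{"type":"number"}},"required":["series"]}

```bash
mkdir -p pics; cat > h.py <<'E'
import numpy as np, cv2
from cell import get_obs, capture, job_done
def cloud(c):
    f=240/np.tan(np.radians(c["vfov"]/2)); d=c["depth"]
    v,u=np.mgrid[0:480,0:640]
    p=np.stack([(u-c["cx"])/f*d,-(v-c["cy"])/f*d,-d,np.ones_like(d)],-1)
    return (p@np.array(c["cam_to_world"]).T)[...,:3]
E
python3 - <<'E'
from h import *
for n in("scene","top"):
    c=capture(n); cv2.imwrite(f"pics/{n}0.png",c["frame"]); np.savez(f"{n}0.npz",p=cloud(c),f=c["frame"])
    print(n,{k:v for k,v in c.items() if k not in("frame","depth")})
o=get_obs(); print(o["clock"],o["ee_pos"],o["ee_rot"],o["finger_gap"])
E
```

```text
scene {'vfov': 42.073145179443735, 'cx': 325.5585072646359, 'cy': 234.20373127776801, 'cam_to_world': array([[-0.58047433,  0.55520244, -0.59565074, -0.0829105 ],
       [-0.81422929, -0.38771685,  0.43209526,  0.70906918],
       [ 0.00895652,  0.73581649,  0.67712176,  0.79054729],
       [ 0.        ,  0.        ,  0.        ,  1.        ]])}
top {'vfov': 53.79798053928146, 'cx': 326.31861741830875, 'cy': 238.66758061888027, 'cam_to_world': array([[ 0.02641196,  0.98118144, -0.19127309,  0.34688602],
       [-0.99911536,  0.01964635, -0.03718223,  0.25092242],
       [-0.0327247 ,  0.19208594,  0.98083234,  0.91765445],
       [ 0.        ,  0.        ,  0.        ,  1.        ]])}
0.1 [ 0.20280006 -0.48395671  0.30336469] [[ 9.22295341e-01  3.86485598e-01 -4.31315488e-04]
 [ 3.86485836e-01 -9.22294606e-01  1.16531843e-03]
 [ 5.25788440e-05 -1.24146509e-03 -9.99999228e-01]] 0.08560196403044772
```

View pics/top0.png

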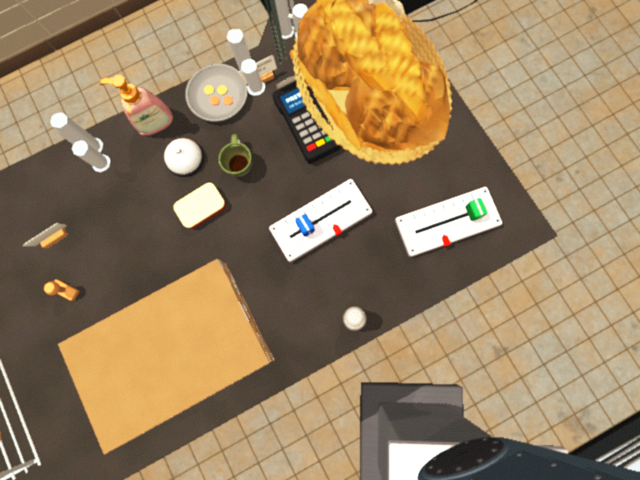

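View pics/scene0.png

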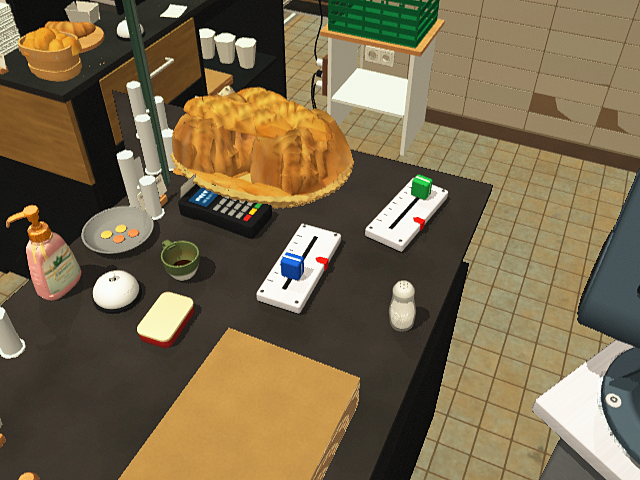

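The top view shows the green grip at about (477,209) with its pointer at (446,240), and the blue grip at (305,224) with its pointer at (338,230). A bread basket stands behind them at (375,80), the shaker at (354,318) and the tin at (200,205).

```bash
python3 - <<'E'
from h import *
for n in("top","scene"):
    z=np.load(n+"0.npz"); p=z["p"]; f=z["f"]; hsv=cv2.cvtColor(f,cv2.COLOR_BGR2HSV).astype(int)
    H,S,V=hsv[...,0],hsv[...,1],hsv[...,2]
    X,Y,Z=p[...,0],p[...,1],p[...,2]
    print(n)
    roi={"top":{"g":(390,185,510,260),"b":(265,175,378,265)},"scene":{"g":(360,165,455,255),"b":(250,220,350,318)}}[n]
    for k,(a,b,c,d) in roi.items():
        R=np.zeros_like(H,bool);R[b:d,a:c]=1
        box=R&(abs(Z-.024)<.006)&(S<60)&(V>150)
        full=R&(Z>.018)&(Z<.075)
        q=np.c_[X[full&(Z<.032)],Y[full&(Z<.032)]].astype(np.float32)
        r=cv2.minAreaRect(q); bp=cv2.boxPoints(r)
        e=[bp[1]-bp[0],bp[2]-bp[1]]; e=max(e,key=np.linalg.norm); y=e/np.linalg.norm(e); y=y*np.sign(y[1]); x=np.array([y[1],-y[0]])
        c0=np.array(r[0])
        print(k,"box",r,"z",np.median(Z[box]),"yaw y",np.degrees(np.arctan2(y[1],y[0])))
        red=R&((H<8)|(H>172))&(S>150)&(V>90)
        col=R&(S>120)&(V>60)&((H>45)&(H<85) if k=="g" else (H>100)&(H<130))
        top=R&(Z>.058)&(Z<.07)
        for nm,m in(("red",red),("col",col),("top",top)):
            if m.sum():
              w=np.c_[X[m],Y[m]]; l=np.c_[(w-c0)@x,(w-c0)@y]
              print(nm,m.sum(),"world",w.mean(0).round(4),"z",np.median(Z[m]).round(4),"loc lo/hi",np.percentile(l,[2,50,98],axis=0).round(4).tolist())
    # obstacles
    for nm,m in(("near>0.04",(Z>.04)&(X>.2)&(X<.8)&(Y>-.2)&(Y<.5)),):
        nn,lab,st,ce=cv2.connectedComponentsWithStats(m.astype(np.uint8))
        for i in range(1,nn):
            if st[i,4]>60:
                mm=lab==i; print("obj",st[i,:4],X[mm].min().round(3),X[mm].max().round(3),Y[mm].min().round(3),Y[mm].max().round(3),"z",Z[mm].min().round(3),Z[mm].max().round(3))
E
```

```text
top
g box ((0.5610567927360535, 0.04955050349235535), (0.08334805816411972, 0.19064339995384216), 20.55637550354004) z 0.023780575157016204 yaw y 110.55638
red 66 world [0.5208 0.0565] z 0.0268 loc lo/hi [[-0.0416, 0.011], [-0.0363, 0.0207], [-0.0251, 0.0272]]
col 234 world [0.5748 0.0098] z 0.0612 loc lo/hi [[-0.0151, -0.0587], [-0.0007, -0.0406], [0.0144, -0.0357]]
top 244 world [0.5789 0.0048] z 0.0624 loc lo/hi [[-0.0147, -0.0612], [0.0011, -0.0479], [0.017, -0.0365]]
b box ((0.5597761869430542, 0.29668569564819336), (0.08361826837062836, 0.19020472466945648), 32.70578384399414) z 0.02392932884203869 yaw y 122.70579
red 63 world [0.5382 0.2646] z 0.0266 loc lo/hi [[-0.0418, -0.0213], [-0.0362, -0.0155], [-0.0257, -0.0097]]
col 186 world [0.5383 0.3239] z 0.0625 loc lo/hi [[-0.0157, 0.0224], [-0.0031, 0.0372], [0.0151, 0.046]]
top 239 world [0.5421 0.3254] z 0.0628 loc lo/hi [[-0.0154, 0.0216], [0.0006, 0.0335], [0.0166, 0.0458]]
obj [303  69 150  96] 0.347 0.8 0.044 0.338 z 0.04 0.918
obj [219 134  33  41] 0.347 0.726 0.251 0.499 z 0.04 0.918
obj [467 198  21  23] 0.347 0.596 -0.
[... 847 characters left out ...]
2251484046792651 yaw y 124.89384
red 87 world [0.5376 0.2638] z 0.0252 loc lo/hi [[-0.0833, -0.0215], [-0.0776, -0.0139], [-0.0645, -0.0078]]
col 458 world [0.5346 0.3293] z 0.0535 loc lo/hi [[-0.0553, 0.0221], [-0.041, 0.0431], [-0.0233, 0.0474]]
top 224 world [0.5399 0.3253] z 0.0613 loc lo/hi [[-0.0546, 0.022], [-0.0394, 0.0354], [-0.0234, 0.0464]]
obj [213 107 141  97] 0.667 0.8 0.053 0.338 z 0.04 0.159
obj [411 175  22  21] 0.558 0.597 -0.014 0.02 z 0.04 0.065
obj [161 240  38  31] 0.64 0.725 0.434 0.498 z 0.04 0.051
obj [281 253  23  23] 0.521 0.56 0.307 0.343 z 0.04 0.065
obj [390 281  26  36] 0.351 0.389 0.214 0.251 z 0.04 0.091
obj [221 328 139 150] 0.219 0.473 0.378 0.5 z 0.04 0.07
```

move_arm([
  [33.4, -19.1, 0, 0, 0, 0],
  [33.4, -19.1, 0, 0, 0, 0],
  [33.4, -19.1, 0, 0, 0, 0],
  [33.4, -19.1, 0, 0, 0, 0],
  [33.4, -19.1, 0, 0, 0, 0],
  [33.4, -19.1, 0, 0, 0, 0],
  [33.4, -19.1, 0, 0, 0, 0],
  [33.4, -19.1, 0, 0, 0, 0],
], gripper=-1, squeeze=25)

```text
clock: 0.9
ee_pos: [0.3909, -0.2385, 0.3038]
ee_rot: [[0.922, 0.386, -0.0], [0.386, -0.922, 0.0], [-0.0, -0.0, -1.0]]
ft_force: [1.0, -0.6, 0.0]
finger_gap: 0.0853
grip_force: 0.0
```

move_arm([
  [33.4, -19.1, 8, 0, 0, 0],
  [33.4, -19.1, 8, 0, 0, 0],
  [33.4, -19.1, 8, 0, 0, 0],
  [33.4, -19.1, 8, 0, 0, 0],
  [33.4, -19.1, 8, 0, 0, 0],
  [33.4, -19.1, 8, 0, 0, 0],
  [33.4, -19.1, 8, 0, 0, 0.035],
  [0, 0, 0, 0, 0, 0],
])

```text
clock: 1.7
ee_pos: [0.556, -0.0231, 0.2461]
ee_rot: [[0.934, 0.356, -0.001], [0.356, -0.934, 0.001], [-0.001, -0.001, -1.0]]
ft_force: [-0.6, 0.1, 0.2]
finger_gap: 0.0852
grip_force: 0.0
```

move_arm([
  [15.2, -9.1, 10, 0, 0, 0],
  [15.3, -9.1, 20, 0, 0, 0],
  [0, 0, 30, 0, 0, 0],
  [0, 0, 30, 0, 0, 0],
  [0, 0, 10, 0, 0, 0],
  [0, 0, 0, 0, 0, 0],
  [0, 0, 0, 0, 0, 0],
])

```text
clock: 2.4
ee_pos: [0.5768, 0.0013, 0.1489]
ee_rot: [[0.935, 0.354, 0.001], [0.354, -0.935, 0.0], [0.001, 0.0, -1.0]]
ft_force: [-0.2, 0.3, 0.6]
finger_gap: 0.0852
grip_force: 0.0
```

```bash
python3 - <<'E'
from h import *
c=capture("scene"); cv2.imwrite("pics/s1.png",cv2.resize(c["frame"][100:300,240:500],None,fx=3,fy=3))
E
```

```text
(no output)
```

View pics/s1.png

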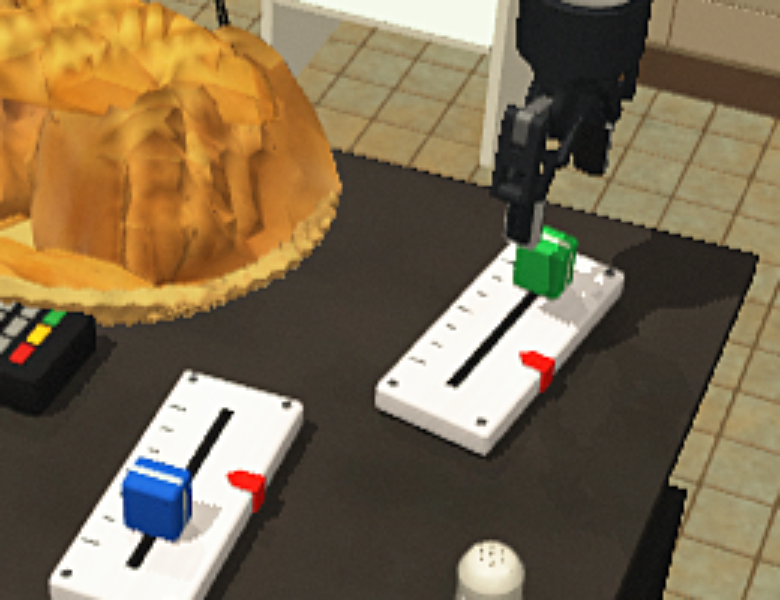

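The crop shows the fingers at (525,220) and (595,155), lined up with the slot on either side of the green grip at (545,265). I'll go down and close.

move_arm([
  [2.4, -2.8, 0, 0, 0, 0],
  [0, 0, 20, 0, 0, 0],
  [0, 0, 20, 0, 0, 0],
  [0, 0, 2, 0, 0, 0],
  [0, 0, 0, 0, 0, 0],
  [0, 0, 0, 0, 0, 0],
])

```text
clock: 3.05
ee_pos: [0.5783, 0.005, 0.1072]
ee_rot: [[0.935, 0.354, 0.002], [0.354, -0.935, 0.0], [0.002, 0.0, -1.0]]
ft_force: [0.1, -0.3, -0.1]
finger_gap: 0.0855
grip_force: 0.0
```

move_arm([
  [0, 0, 0, 0, 0, 0],
  [0, 0, 0, 0, 0, 0],
  [0, 0, 0, 0, 0, 0],
  [0, 0, 0, 0, 0, 0],
  [0, 0, 0, 0, 0, 0],
  [0, 0, 0, 0, 0, 0],
  [0, 0, 0, 0, 0, 0],
  [0, 0, 0, 0, 0, 0],
], gripper=1, squeeze=25)

```text
clock: 3.85
ee_pos: [0.5778, 0.0048, 0.1063]
ee_rot: [[0.935, 0.354, 0.001], [0.354, -0.935, -0.0], [0.001, 0.0, -1.0]]
ft_force: [-0.0, -2.7, 5.3]
finger_gap: 0.0255
grip_force: 30.0
```

move_arm([
  [0, -8, 0, 0, 0, 0],
  [0, -15, 0, 0, 0, 0],
  [0, -15, 0, 0, 0, 0],
  [0, -15, 0, 0, 0, 0],
  [0, -10, 0, 0, 0, 0],
  [0, -5, 0, 0, 0, 0],
  [0, 0, 0, 0, 0, 0],
  [0, 0, 0, 0, 0, 0],
])

```text
clock: 4.65
ee_pos: [0.5535, 0.0696, 0.1063]
ee_rot: [[0.935, 0.355, 0.0], [0.355, -0.935, 0.002], [0.001, -0.002, -1.0]]
ft_force: [0.4, 2.8, 6.7]
finger_gap: 0.0257
grip_force: 30.3
```

```bash
python3 - <<'E'
from h import *
c=capture("scene"); cv2.imwrite("pics/s2.png",cv2.resize(c["frame"][130:270,320:500],None,fx=4,fy=4))
E
```

```text
(no output)
```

View pics/s2.png

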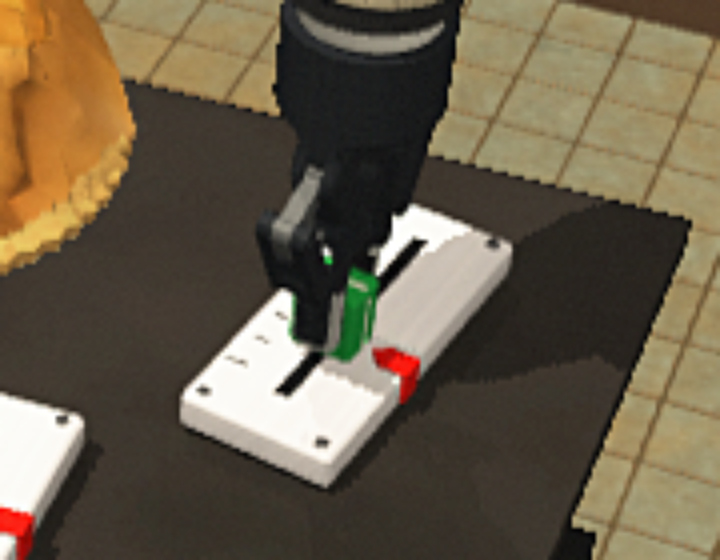

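The grip has moved with the fingers to the pointer at (380,355). I'll release, lift and measure.

move_arm([
  [0, 0, 0, 0, 0, 0],
  [0, 0, 0, 0, 0, 0],
  [0, 0, 0, 0, 0, 0],
  [0, 0, 0, 0, 0, 0],
  [0, 0, 0, 0, 0, 0],
  [0, 0, -15, 0, 0, 0],
  [0, 0, -40, 0, 0, 0],
  [0, 0, -40, 0, 0, 0],
], gripper=-1)

```text
clock: 5.5
ee_pos: [0.5529, 0.0684, 0.2013]
ee_rot: [[0.935, 0.354, -0.002], [0.354, -0.935, -0.0], [-0.002, -0.001, -1.0]]
ft_force: [0.9, 0.2, 0.5]
finger_gap: 0.0856
grip_force: 0.0
```

move_arm([
  [20, -35, 0, 0, 0, 0],
  [20, -35, 0, 0, 0, 0],
  [20, -35, 0, 0, 0, 0],
  [20, -35, 0, 0, 0, 0],
  [0, -34, 0, 0, 0, -0.07],
  [0, -34, 0, 0, 0, -0.07],
  [0, -34, 0, 0, 0, -0.069],
  [0, 0, 0, 0, 0, 0],
])

```text
clock: 6.3
ee_pos: [0.5351, 0.3194, 0.201]
ee_rot: [[0.835, 0.551, -0.002], [0.551, -0.835, 0.004], [0.0, -0.004, -1.0]]
ft_force: [0.4, -0.8, 0.1]
finger_gap: 0.0852
grip_force: 0.0
```

```bash
cat > m.py <<'E'
from h import *
import sys
tag=sys.argv[1]
D={"g":((.5605,.0497),110.7),"b":((.5597,.2966),122.7)}
for n in("top","scene"):
    c=capture(n); p=cloud(c); cv2.imwrite(f"pics/{n}{tag}.png",c["frame"])
    h=cv2.cvtColor(c["frame"],cv2.COLOR_BGR2HSV).astype(int); H,S,V=h[...,0],h[...,1],h[...,2]
    for k,(c0,a) in D.items():
        a=np.radians(a); y=np.array([np.cos(a),np.sin(a)]); x=np.array([y[1],-y[0]])
        w=p[...,:2]-np.array(c0); lx=w@x; ly=w@y; Z=p[...,2]
        R=(abs(lx)<.045)&(abs(ly)<.09)&(Z>.02)&(Z<.08)
        red=R&((H<8)|(H>172))&(S>150)&(lx<-.02)
        top=R&(Z>.057)&(Z<.068)&(abs(lx)<.02)
        for nm,m in(("red",red),("top",top)):
            if m.sum()>10: print(n,k,nm,m.sum(),np.percentile(ly[m],[2,98]).round(4),"mid",np.percentile(ly[m],[2,98]).mean().round(4))
E
python3 m.py 3
```

```text
scene g red 61 [0.0123 0.0271] mid 0.0197
scene g top 179 [0.0106 0.036 ] mid 0.0233
scene b red 68 [-0.0235 -0.0087] mid -0.0161
scene b top 235 [0.0218 0.0462] mid 0.034
```

move_arm([
  [8, -1.8, 0, 0, 0, 0.012],
  [0, 0, 0, 0, 0, 0],
  [0, 0, 35, 0, 0, 0],
  [0, 0, 35, 0, 0, 0],
  [0, 0, 15, 0, 0, 0],
  [0, 0, 9, 0, 0, 0],
  [0, 0, 0, 0, 0, 0],
  [0, 0, 0, 0, 0, 0],
])

```text
clock: 7.2
ee_pos: [0.5433, 0.3224, 0.1081]
ee_rot: [[0.845, 0.535, -0.0], [0.535, -0.845, 0.003], [0.002, -0.003, -1.0]]
ft_force: [-0.1, -0.5, -0.0]
finger_gap: 0.0853
grip_force: 0.0
```

move_arm([
  [0, 0, 0, 0, 0, 0],
  [0, 0, 0, 0, 0, 0],
  [0, 0, 0, 0, 0, 0],
  [0, 0, 0, 0, 0, 0],
  [0, 0, 0, 0, 0, 0],
  [0, 0, 0, 0, 0, 0],
  [0, 0, 0, 0, 0, 0],
  [0, 0, 0, 0, 0, 0],
], gripper=1, squeeze=25)

```text
clock: 8.0
ee_pos: [0.5427, 0.3226, 0.1077]
ee_rot: [[0.844, 0.536, -0.001], [0.536, -0.844, 0.003], [0.001, -0.003, -1.0]]
ft_force: [-1.4, -0.9, 5.2]
finger_gap: 0.0255
grip_force: 29.7
```

move_arm([
  [0, 7, 0, 0, 0, 0],
  [0, 12, 0, 0, 0, 0],
  [0, 12, 0, 0, 0, 0],
  [0, 10, 0, 0, 0, 0],
  [0, 5, 0, 0, 0, 0],
  [0, 3, 0, 0, 0, 0],
  [0, 0, 0, 0, 0, 0],
  [0, 0, 0, 0, 0, 0],
])

```text
clock: 8.8
ee_pos: [0.5692, 0.2809, 0.1077]
ee_rot: [[0.845, 0.536, -0.0], [0.536, -0.845, 0.003], [0.001, -0.003, -1.0]]
ft_force: [-0.7, -0.6, 6.8]
finger_gap: 0.0256
grip_force: 30.0
```

move_arm([
  [0, 0, 0, 0, 0, 0],
  [0, 0, 0, 0, 0, 0],
  [0, 0, 0, 0, 0, 0],
  [0, 0, 0, 0, 0, 0],
  [0, 0, 0, 0, 0, 0],
  [0, 0, -15, 0, 0, 0],
  [0, 0, -40, 0, 0, 0],
  [0, 0, -40, 0, 0, 0],
], gripper=-1)

```text
clock: 9.6
ee_pos: [0.5684, 0.2805, 0.2023]
ee_rot: [[0.844, 0.536, -0.003], [0.536, -0.844, 0.002], [-0.002, -0.003, -1.0]]
ft_force: [0.0, 0.3, 0.4]
finger_gap: 0.0854
grip_force: 0.0
```

move_arm([
  [-20, 35, -20, 0, 0, 0],
  [-20, 40, -10, 0, 0, 0],
  [-20, 40, 0, 0, 0, 0],
  [-20, 40, 0, 0, 0, 0],
  [-20, 40, 0, 0, 0, 0],
  [-20, 40, 0, 0, 0, 0],
  [-20, 40, 0, 0, 0, 0],
  [0, 0, 0, 0, 0, 0],
])

```text
clock: 10.4
ee_pos: [0.5983, -0.0313, 0.2311]
ee_rot: [[0.847, 0.531, -0.001], [0.531, -0.847, 0.002], [0.0, -0.002, -1.0]]
ft_force: [-0.7, 1.1, 0.2]
finger_gap: 0.0852
grip_force: 0.0
```

move_arm([
  [-20, 35, 0, 0, 0, 0],
  [-20, 35, 0, 0, 0, 0],
  [-20, 35, 0, 0, 0, 0],
  [0, 0, 0, 0, 0, 0],
  [0, 0, 0, 0, 0, 0],
])

```text
clock: 10.9
ee_pos: [0.6036, -0.1477, 0.2305]
ee_rot: [[0.845, 0.534, -0.002], [0.534, -0.845, 0.003], [0.001, -0.004, -1.0]]
ft_force: [-0.1, 0.3, 0.4]
finger_gap: 0.0857
grip_force: 0.0
```

```bash
python3 m.py 4; python3 - <<'E'
import cv2,numpy as np
a=cv2.imread("pics/top4.png")[170:270,260:510]; b=cv2.imread("pics/scene4.png")[160:320,240:460]
a=cv2.resize(a,(700,280)); b=cv2.resize(b,(432,314)); b=cv2.copyMakeBorder(b,0,0,0,268,0)
cv2.imwrite("pics/c4.png",np.vstack([a,b]))
E
```

```text
top g red 58 [0.0159 0.0268] mid 0.0213
top g top 253 [0.0111 0.0361] mid 0.0236
top b red 57 [-0.0204 -0.0097] mid -0.0151
top b top 243 [-0.0284 -0.0039] mid -0.0161
scene g red 59 [0.0131 0.0266] mid 0.0198
scene g top 177 [0.0111 0.0358] mid 0.0234
scene b red 71 [-0.0237 -0.0087] mid -0.0162
scene b top 221 [-0.0283 -0.003 ] mid -0.0157
```

View pics/c4.png

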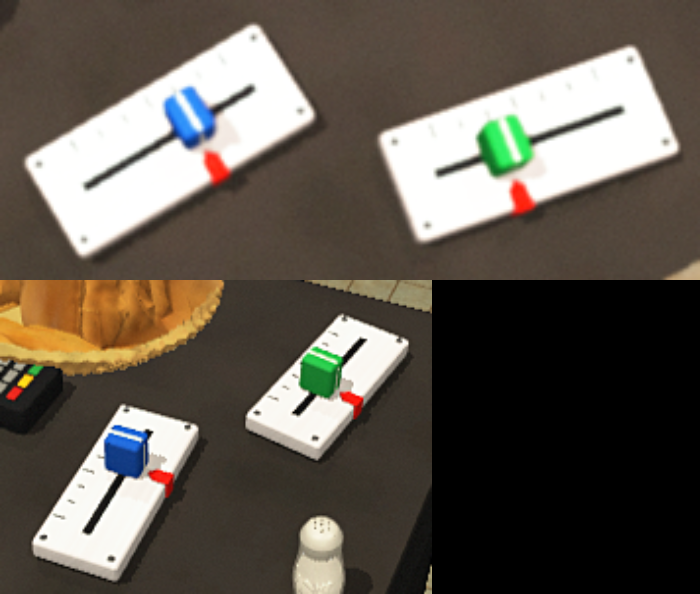

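The blue white line lines up with its pointer: -16 mm against -15.5 mm. The green one is about 3 mm past its pointer, 23.5 mm against about 20 mm. That is inside tolerance, but I'll trim it by 3.5 mm for margin.

move_arm([
  [12.3, -35, 0, 0, 0, 0],
  [12.3, -35, 0, 0, 0, 0],
  [12.3, -35, 0, 0, 0, 0],
  [12.3, -35, 0, 0, 0, 0],
  [12.3, -35, 0, 0, 0, 0],
  [12.1, -35, 0, 0, 0, 0.1],
  [0, 0, 0, 0, 0, 0.101],
  [0, 0, 0, 0, 0, 0],
])

```text
clock: 11.8
ee_pos: [0.5526, 0.0719, 0.2318]
ee_rot: [[0.933, 0.359, -0.001], [0.359, -0.933, 0.003], [0.0, -0.003, -1.0]]
ft_force: [0.8, 0.2, -0.5]
finger_gap: 0.0856
grip_force: 0.0
```

move_arm([
  [0, 0, 0, 0, 0, 0],
])

```text
clock: 11.9
ee_pos: [0.5531, 0.0703, 0.2317]
ee_rot: [[0.933, 0.36, -0.001], [0.36, -0.933, 0.003], [0.0, -0.003, -1.0]]
ft_force: [-0.3, -0.1, -0.7]
finger_gap: 0.0856
grip_force: 0.0
```

move_arm([
  [0, 4.2, 30, 0, 0, 0],
  [0, 0, 40, 0, 0, 0],
  [0, 0, 35, 0, 0, 0],
  [0, 0, 14, 0, 0, 0],
  [0, 0, 5, 0, 0, 0],
  [0, 0, 0, 0, 0, 0],
  [0, 0, 0, 0, 0, 0],
  [0, 0, 0, 0, 0, 0],
])

```text
clock: 12.7
ee_pos: [0.5554, 0.0659, 0.1087]
ee_rot: [[0.934, 0.357, 0.001], [0.357, -0.934, 0.003], [0.002, -0.003, -1.0]]
ft_force: [-0.0, -0.3, -0.5]
finger_gap: 0.0853
grip_force: 0.0
```

move_arm([
  [0, 0, 0, 0, 0, 0],
  [0, 0, 0, 0, 0, 0],
  [0, 0, 0, 0, 0, 0],
  [0, 0, 0, 0, 0, 0],
  [0, 0, 0, 0, 0, 0],
  [0, 0, 0, 0, 0, 0],
  [0, 0, 0, 0, 0, 0],
  [0, 0, 0, 0, 0, 0],
], gripper=1)

```text
clock: 13.5
ee_pos: [0.5547, 0.0661, 0.1077]
ee_rot: [[0.934, 0.356, -0.001], [0.356, -0.934, 0.003], [0.0, -0.003, -1.0]]
ft_force: [-1.0, 2.6, 4.9]
finger_gap: 0.0254
grip_force: 29.6
```

move_arm([
  [0, 0, 0, 0, 0, 0],
  [0, 0, 0, 0, 0, 0],
  [0, 0, 0, 0, 0, 0],
  [0, 0, 0, 0, 0, 0],
  [0, 0, 0, 0, 0, 0],
  [0, 0, -15, 0, 0, 0],
  [0, 0, -40, 0, 0, 0],
  [0, 0, -40, 0, 0, 0],
], gripper=-1)

```text
clock: 14.3
ee_pos: [0.5542, 0.0655, 0.2029]
ee_rot: [[0.934, 0.356, -0.003], [0.356, -0.934, 0.003], [-0.002, -0.004, -1.0]]
ft_force: [0.2, 0.8, -0.9]
finger_gap: 0.0855
grip_force: 0.0
```

move_arm([
  [-5, 30, -20, 0, 0, 0],
  [-5, 40, 0, 0, 0, 0],
  [-5, 40, 0, 0, 0, 0],
  [-5, 40, 0, 0, 0, 0],
  [-5, 40, 0, 0, 0, 0],
  [0, 30, 0, 0, 0, 0],
  [0, 0, 0, 0, 0, 0],
  [0, 0, 0, 0, 0, 0],
])

```text
clock: 15.1
ee_pos: [0.6097, -0.1494, 0.2214]
ee_rot: [[0.935, 0.355, -0.002], [0.355, -0.935, 0.003], [-0.001, -0.004, -1.0]]
ft_force: [0.3, -0.1, 0.5]
finger_gap: 0.0852
grip_force: 0.0
```

```bash
python3 m.py 5
```

```text
top g red 57 [0.0147 0.0267] mid 0.0207
top g top 258 [0.0076 0.0323] mid 0.0199
top b red 55 [-0.0205 -0.01  ] mid -0.0153
top b top 241 [-0.0284 -0.004 ] mid -0.0162
scene g red 62 [0.0118 0.0258] mid 0.0188
scene g top 173 [0.0081 0.0324] mid 0.0202
scene b red 70 [-0.0227 -0.0083] mid -0.0155
scene b top 214 [-0.0295 -0.0033] mid -0.0164
```

Both lines are within about 1 mm of their pointers and the arm is clear.

```bash
python3 -c "
from cell import job_done; print(job_done())"
```

```text
the job is handed in; nothing more can be done
None
```

I set both dimmers to their presets and handed the job in at about 15 s; each white line measured within about 1.5 mm of its red pointer, the arm stood clear, and I moved none of the loose things.

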